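Fasten a gearbox relay rod to its stud with an R-clip

ROBOT

A 6-joint arm with a two-finger parallel gripper is mounted at the origin on the work surface. World frame = base frame: x ahead of the robot, y to its left, z up, the work surface at z = 0. Lengths are in m, angles in rad, forces in N, time in s.
With the tool pointing down it reaches from about 0.325 to 0.9 m from the base axis. Payload 6.1 kg.
Tool frame: the origin (TCP) lies midway between the tips of the shut fingers; the grasp point (between the pads) lies 19 mm behind it; z points along the fingers, y is the line along which they close (so a half turn about z gives the same grasp; the last joint's range is limited). The gripper opens to 85 mm and grips with 20 to 120 N. Pads are 22 mm wide; open, the fingers measure 114 mm over their backs; the gripper's body (76 mm by 85 mm) begins 54 mm behind the grasp point. The pads swing forward as they close: fully open they stand 13 mm farther back than shut.
Start: joints at [-1.391, 0.22, 1.526, -0, 1.395, -0.126], TCP at [0.188, -0.596, 0.231] pointing down, gripper open.
Joint ranges: [-2.98, 2.98], [-0.91, 2.08], [0.09, 2.57], [-1.24, 4.39], [0.2, 2.65], [-2.68, 2.68]. Speed limits (rad/s): [2.57, 2.57, 3.01, 3.14, 3.14, 3.14].

INTERFACE

Orientations are given as [roll, pitch, yaw] about the fixed x, y, z axes, in that order (R = Rz(yaw) Ry(pitch) Rx(roll)).
In Python, from plant import movep, move_l, set_joints, gripper_to, hold, inverse_kinematics, observe, get_image, get_calibration, Unreachable, job_done gives the robot as it stands. Calls block until the motion is done:
- movep(position, orientation): joint-space move of the TCP to a pose.
- move_l(position, feed=0.15, rotation=None, max_force=None): straight line of the TCP; rotation=None keeps the orientation; feed is the mean speed in m/s. With max_force (N) it stops when the force on the tool has changed by that much, and returns True; else False.
- set_joints(angles): joint-space move.
- gripper_to(opening, f_grip=None): finger opening in m; f_grip is the grip in N (None keeps the last); returns when the fingers have stopped.
- hold(seconds).
- inverse_kinematics(position, orientation): joint angles nearest the present ones, or None.
- observe(): the state.
- get_image(name): name is "scene" or "top"; returns (picture, depth): 384x512x3 uint8, red, green, blue; 384x512 float32, m along the optical axis (not along the pixel's ray), 0 where there is no reading.
- get_calibration(name): a dict with "intrinsics" (3x3 intrinsics, pixels), "world_from_camera" (4x4, takes a point from camera to world coordinates). Camera axes: x right, y down, z forward; pixel columns grow to the right and rows downward; lengths in m; the calibration is good to about 2 mm. A picture is of the moment at which its call begins. get_calibration takes no time and is no camera call.
A pose or a line that the arm cannot do raises Unreachable and nothing moves.
- job_done(): hands the job in; it is judged then, once.
The state is a dict: "time_s": time; "q": joint angles; "joint_velocities": joint speeds; "joint_torque": joint torques, N m; "eef_pos": TCP position; "tcp_rot": TCP orientation; "ft_force": force on the tool from outside, world axes, zero at the start; "torque": the same for the moment, N m; "opening": finger opening in m; "grasp_force": force on a finger pad.
Only numpy, scipy, OpenCV 4.12 (cv2) and the standard library are available. Lean on these libraries where they do the work, as an engineer would, in place of code of your own. Each camera call takes 0.05 s, during which the arm holds its last target. There are 200 camera calls.

TASK

On the gearbox selector cover, press the relay rod's eye fully down onto its stud, then push the R-clip's straight leg through the stud's cross hole until its bow springs over and sits snugly round the stud. Leave the clip in place and let go; do not shift or knock over the spray can, the bearing or the spanner.

Things in the scene. Friction and masses are not known exactly. Their poses are not given: they have to be found in the camera images.
- cover: Grey cast gearbox selector cover, 365 x 215 mm, fixed on the bench, with lever, stud, bell crank and relay rod. Origin on the bench under the stud's axis; +y runs along the rod from the stud to its far end, so the casting lies mostly to +y and +x; its front edge is at x = -65 mm. Lever and casting lie 25 mm or more below the stud's cross hole, and nothing at -x of the stud is higher than the lever.
- stud_hole (a point): Centre of the 6.5 mm cross hole in the upright steel stud (22 mm across, top 9.5 mm above this point). x runs along the hole, y along the rod, z up: the hole is square to the rod. It goes right through and is countersunk, so the leg may enter from either end; the -x end faces the robot. While the eye sits proud it covers the hole.
- eye_top (a point): Centre of the top of the 40 mm washer on the rod's eye (eye 42 mm across, 16 mm thick), on the stud's axis. Fully home it lies 3.75 mm below stud_hole, so that the clip lies just clear of it; at the start it is 9 to 14 mm higher than that.
- rod_neck (a point): Top of the rod's flat forged neck, 26 mm wide, 45 mm long (18 to 63 mm from the stud's axis); this point is 43 mm from the axis. A good place to press with shut fingertips. Fully home it is 9 mm below stud_hole and the rod stops hard there.
- rod (a joint): Tilt of the relay rod about its far ball joint, 220 mm from the stud: 0 is eye fully home, grows as the eye rises (0.0045 rad per mm). The bush is snug: it takes about 10 N at the neck to move it and it stays where it is left.
- clip_coil (a point): Centre of the double coil (20 mm across, 10 mm high, the place to grip) at the closed end of the yellow R-clip of 5 mm wire, which lies flat on the bench. x runs along the straight leg to its tip, 82.5 mm ahead; z is up. The leg's centre line is 7.5 mm to the -y side and 2.5 mm below this point; the springy bow arm is on the +y side, its flared tip 72 mm ahead, 20 mm to the side of the leg. About 65 g.
- clip_seat (a point): Point on the leg's centre line opposite the middle of the bow, 50 mm ahead of the coil's centre (axes as clip_coil). With the clip fully home it lies in the hole, on the stud's axis. The bow starts to rub on the stud about 22 mm before home, then needs some 5 to 12 N until it snaps over; the neck behind the bow stops the clip at home.
- bow (a joint): Opening of the bow arm about the coil: 0 relaxed, up to about 0.06 rad as its narrowest part passes the stud; spring-loaded shut. Let go part-way in, with the leg's tip past the stud's middle, the clip stays in the hole and its coil sags about 5 mm, resting on the washer's edge.
- spray_can_mid (a point): Middle of an upright blue spray can, 66 mm across, 170 mm high, loose. Leave it alone.
- bearing_mid (a point): Middle of a ball bearing lying flat, 68 mm across, 18 mm high, loose. Leave it alone.
- spanner_grip (a point): Handle of a steel spanner about 200 mm long lying on the bench, loose. Leave it alone.

How it is judged:
By the outcome, as a careful person would: the job done as asked, in the order asked, and still so for the second after the job is handed in, with the robot touching nothing.
It also fails if it takes over 59 s, if anything falls off the work surface, if the arm or the gripper's body presses on something with over 40 N, if the wrist force passes 120 N, or if a joint passes its speed limit or range.

## Working session

There is one attempt and no reset: what is moved stays moved. The work goes in short steps, each a Python script; the robot and the scene stay as the last script left them, time stands still between calls to the robot, and variables do not carry over. Pictures are saved under pics/ and viewed, at most 10 in all, crops included, and the job is handed in when it is done.

```bash
ls; mkdir -p pics; python3 - <<'E'
from plant import *
import cv2,numpy as np
for n in("scene","top"):
    p,d=get_image(n); np.savez(f"pics/{n}0.npz",p=p,d=d); cv2.imwrite(f"pics/{n}0.png",cv2.resize(p[:,:,::-1],(800,600),interpolation=cv2.INTER_CUBIC))
    c=get_calibration(n); print(n,np.round(c["intrinsics"],1).tolist(),np.round(c["world_from_camera"],3).tolist())
o=observe();print(o)
E
```

```text
pics
scene [[410.4, 0.0, 256.1], [0.0, 410.4, 197.3], [0.0, 0.0, 1.0]] [[0.772, 0.335, -0.541, 1.141], [0.636, -0.407, 0.656, -0.782], [-0.0, -0.85, -0.527, 0.674], [0.0, 0.0, 0.0, 1.0]]
top [[411.9, 0.0, 257.7], [0.0, 411.9, 192.8], [0.0, 0.0, 1.0]] [[-0.02, -0.992, 0.128, 0.421], [-1.0, 0.021, 0.002, -0.075], [-0.005, -0.128, -0.992, 1.168], [0.0, 0.0, 0.0, 1.0]]
{'time_s': 0.1, 'q': array([-1.39105916e+00,  2.21163755e-01,  1.52751843e+00,  2.99621381e-07,
        1.39473271e+00, -1.26109373e-01]), 'joint_velocities': array([-0.00068057, -0.00049242, -0.00093464, -0.00063939, -0.00020391,
        0.00044804]), 'joint_torque': array([ 2.34923158e-03, -4.98241925e+01, -3.90546083e+01,  3.43632007e-05,
        5.65851762e-03, -1.85886370e-05]), 'eef_pos': array([ 0.1880767 , -0.59543682,  0.23028694]), 'tcp_rot': array([-3.13978492e+00, -2.29486032e-04,  3.05846278e-01]), 'ft_force': array([-0.47913176, -1.03823674, -0.39021706]), 'torque': array([0.00837049, 0.04998273, 0.01160951]), 'grasp_force': 0.0, 'opening': 0.08526025696720146}
```

View pics/scene0.png

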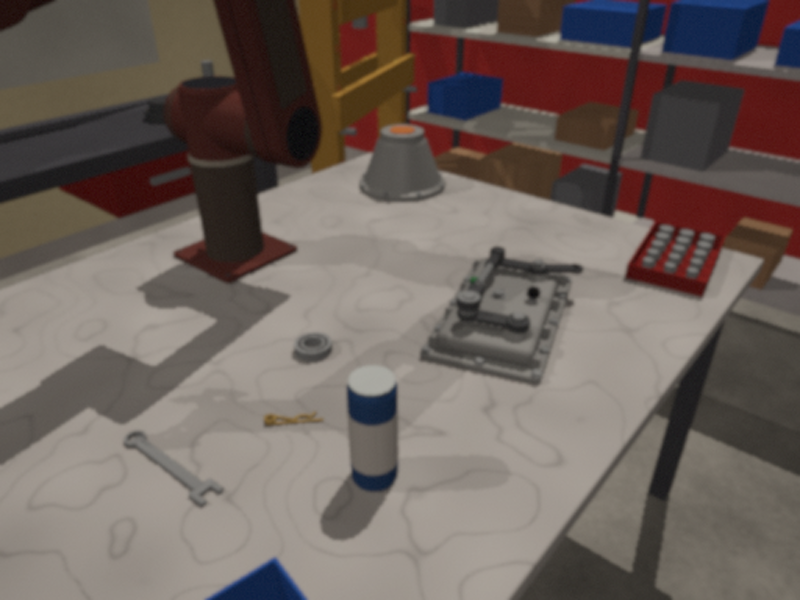

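View pics/top0.png

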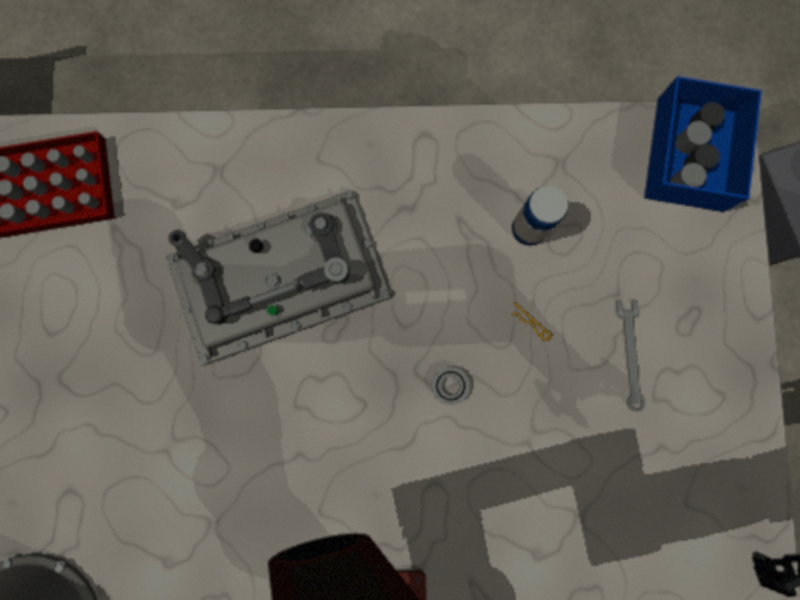

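The scene view shows the clip at about (290,419), the can at (372,430) and the stud/eye at (468,298). In the top view the clip is at (532,322) with its coil lower right, the eye at (337,268) and the rod's far joint at (215,315).

```bash
cat > h.py <<'E'
from plant import *
import cv2,numpy as np
def ray(n,u,v):
    c=get_calibration(n);K=np.array(c["intrinsics"]);T=np.array(c["world_from_camera"])
    return T[:3,3],T[:3,:3]@np.linalg.inv(K)@np.array([u,v,1.])
def onplane(n,u,v,z):
    o,d=ray(n,u,v);return o+d*(z-o[2])/d[2]
def cloud(n,d):
    c=get_calibration(n);K=np.array(c["intrinsics"]);T=np.array(c["world_from_camera"])
    v,u=np.mgrid[:384,:512];P=np.stack([(u-K[0,2])/K[0,0]*d,(v-K[1,2])/K[1,1]*d,d],-1)
    return P@T[:3,:3].T+T[:3,3]
def yellow(p):
    h=cv2.cvtColor(p,cv2.COLOR_RGB2HSV);return cv2.inRange(h,(15,110,60),(35,255,255))
E
python3 - <<'E'
from h import *
for n,box in(("top",(300,170,370,235)),("scene",(155,250,220,285))):
    f=np.load(f"pics/{n}0.npz");p,d=f["p"],f["d"]
    m=yellow(p);m2=np.zeros_like(m);x0,y0,x1,y1=box;m2[y0:y1,x0:x1]=m[y0:y1,x0:x1]
    v,u=np.nonzero(m2);P=np.array([onplane(n,a,b,.005) for a,b in zip(u,v)])
    rect=cv2.minAreaRect(P[:,:2].astype(np.float32)*1000);print(n,len(u),rect,P.mean(0))
    X=cloud(n,d)
    ex={"top":(205,155,230,185),"scene":(285,180,315,205)}[n]
    print(np.round(X[ex[1]:ex[3]:2,ex[0]:ex[2]:2,2]*1000).astype(int))
    for nm,(a,b) in ({"eye":(215,171),"far":(137,201),"can":(350,130),"bear":(289,245)} if n=="top" else {"eye":(300,187),"can":(238,243),"bear":(200,222)}).items(): print(nm,X[b,a].round(4))
    x0,y0,x1,y1=ex
    A=cv2.resize(p[y0-20:y1+20,x0-20:x1+20,::-1],(400,400),interpolation=cv2.INTER_CUBIC)
    x0,y0,x1,y1=box
    B=cv2.resize(p[y0:y1,x0:x1,::-1],(400,400),interpolation=cv2.INTER_CUBIC)
    cv2.imwrite(f"pics/crop_{n}.png",np.hstack([A,B]))
a=cv2.imread("pics/crop_top.png");b=cv2.imread("pics/crop_scene.png")
cv2.imwrite("pics/crop0.png",cv2.resize(np.vstack([a,b]),(600,600)))
E
```

```text
top 116 ((528.4408569335938, -302.8637390136719), (88.67250061035156, 19.23503875732422), 48.01304244995117) [ 0.52590474 -0.3072627   0.005     ]
[[  69   74   70   69   68   71   48   44   47   44   48   43   43]
 [  71   73   70   72   71   74   48   47   47   47   46   45   45]
 [  70   70   70   70   70   72   44   51   45   50   47   44   44]
 [  48   69   71   73   68   71   68   45   48   48   46   41   44]
 [  49   70   74   70   74   74   76   43   49   48   45   45   52]
 [  42   68   69  104  102  104  101   46   45   46   44   44   45]
 [  43   45  102  104  100  101  101  100   49   46   50   43   49]
 [  45   45   98  102  104  107  107   97  102   47   45   42   48]
 [  97  100  105  107  103  106  105  104  106   44   46   47   46]
 [  96  100  102  104  106  107  103  102  100   85   45   47   46]
 [  94   96  102  105  104  104  103  103  101   45   46   48   48]
 [  95   95 1168  101  103  100  104  106   89   45   46   49   47]
 [  96   97   93   92   98  102  102   89   45   47   42   48   46]
 [  87   45   46   44   47   46   46   48   46   50   45   48   43]
 
[... 537 characters left out ...]
 14  16  43 101  95  95  93  94  86  48  47]
 [  3  -2   1  -5 100 100 105 105 104 105 102  92  45  48  46]
 [ -4   0   1  14 101 101 103 104 103 105  99 101  46  45  47]
 [  1  -2  20  21  97 100 102 104 105 101 102  98  42  49  46]
 [ -2  -1  16  18  94  96  97  99  97  98  96  92  44  47  48]
 [ -1  13  14  45  86  89  92  94  94  91  91  85  45  47  46]
 [ 30  33  45  48  68  84  85  87  86  87  85  68  46  47  47]
 [ 24  25  46  46  70  74  73  73  75  71  70  70  70  71  72]
 [ 18  47  47  48  65  70  68  72  72  68  70  70  68  69  72]
 [ 17  44  45  45  47  62  65  68  63  64  67  69  71  69  70]]
eye [0.6163 0.0439 0.1052]
can [ 0.7044 -0.3085  0.1688]
bear [ 0.4105 -0.1464 -0.0008]
```

View pics/crop0.png

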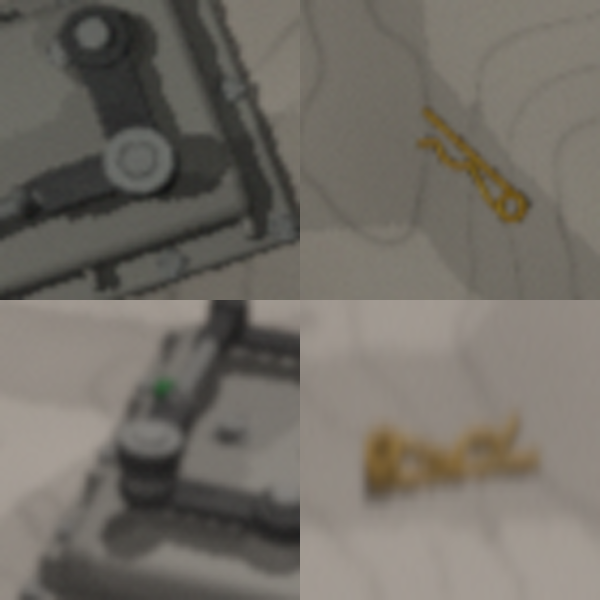

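The crop shows the washer and stud nearly flush (eye proud), and the clip with its coil at about (349,214), the leg tip at about (330,194) and the leg on its −y side, as described. I'll press the rod home first, which also gives the hole height exactly.

```bash
python3 - <<'E'
from h import *
f=np.load("pics/top0.npz");p,d=f["p"],f["d"];X=cloud("top",d)
s=np.zeros(d.shape,bool);s[160:186,200:232]=1
m=s&(X[...,2]>.099)&(X[...,2]<.112)
v,u=np.nonzero(m);print("eye px",u.mean(),v.mean(),len(u))
(cu,cv_),r=cv2.minEnclosingCircle(np.stack([u,v],1).astype(np.float32));print(cu,cv_,r)
E0=onplane("top",cu,cv_,.105);print(E0,onplane("top",u.mean(),v.mean(),.105),onplane("top",214.7,172.3,.105))
far=onplane("top",137,201,.0956);print("far",far)
e=onplane("top",214.7,172.3,.105);print("scene eye",onplane("scene",300,187,.105))
dd=far-e;print(np.linalg.norm(dd[:2]),np.arctan2(-dd[0],dd[1]))
for a,b in((349,214.4),(329.6,193.8)):print(onplane("top",a,b,.005))
# press
yaw=0.343;c,s_=np.cos(yaw),np.sin(yaw)
n=e[:2]+.043*np.array([-s_,c]);print("neck",n)
gripper_to(0.0,60)
R=[np.pi,0,yaw]
movep([*n,.20],R); move_l([*n,.112],.15)
z0=observe()["eef_pos"];f0=observe()["ft_force"]
hit=move_l([*n,.076],.012,max_force=32)
o=observe();print(hit,o["eef_pos"],o["ft_force"]-f0,o["time_s"])
hold(.2);o=observe();print(o["eef_pos"],o["ft_force"]-f0)
E
```

```text
eye px 214.4431818181818 171.8125 176
212.0 174.0 10.816754341125488
[0.61064394 0.04609906 0.105     ] [0.61632729 0.03965738 0.105     ] [0.6150159  0.03899251 0.105     ]
far [0.54460543 0.24440477 0.0956    ]
scene eye [0.61617414 0.04411038 0.105     ]
0.2171447264398318 0.3302250794951251
[ 0.50457446 -0.32903502  0.005     ]
[ 0.56434352 -0.27677288  0.005     ]
neck [0.60055441 0.07948776]
True [0.60081508 0.07906789 0.08602559] [-2.75722631  0.08252256  4.85494705] 6.5667
[0.60078812 0.07905525 0.08605176] [-1.46197834 -0.24794675  5.05064522]
```

```bash
python3 - <<'E'
from h import *
o=observe();p0=o["eef_pos"]
f0=o["ft_force"]
hit=move_l([p0[0],p0[1],.078],.012,max_force=50)
o=observe();print(hit,o["eef_pos"],o["ft_force"]-f0)
move_l([p0[0],p0[1],.22],.25)
yaw=.81
gripper_to(.06)
movep([.46,-.36,.22],[np.pi,0,yaw])
for n in("scene","top"):
    p,d=get_image(n); np.savez(f"pics/{n}1.npz",p=p,d=d)
    X=cloud(n,d)
    # stud: circle fit on heights
    x0,y0,x1,y1={"top":(203,158,228,186),"scene":(285,175,320,205)}[n]
    A=X[y0:y1,x0:x1]; 
    st=(A[...,2]>.0985)&(A[...,2]<.115)
    v,u=np.nonzero(st);print(n,len(u),"stud px",u.mean()+x0,v.mean()+y0,"z",A[st][:,2].mean(),"xy",A[st][:,:2].mean(0), onplane(n,u.mean()+x0,v.mean()+y0,.1045))
    w=(A[...,2]>.086)&(A[...,2]<.0985);print("washer z med",np.median(A[w][:,2]))
    a=cv2.resize(p[y0-8:y1+8,x0-8:x1+8,::-1],(400,400),interpolation=cv2.INTER_CUBIC)
    x0,y0,x1,y1={"top":(310,180,360,230),"scene":(160,245,220,290)}[n]
    b=cv2.resize(p[y0:y1,x0:x1,::-1],(400,400),interpolation=cv2.INTER_CUBIC)
    cv2.imwrite(f"pics/c1{n}.png",np.hstack([a,b]))
cv2.imwrite("pics/c1.png",cv2.resize(np.vstack([cv2.imread("pics/c1top.png"),cv2.imread("pics/c1scene.png")]),(600,600)))
# clip from pic 0 yellow mask, top
p=np.load("pics/top0.npz")["p"];m=yellow(p);m[:170]=0;m[235:]=0;m[:,:300]=0;m[:,370:]=0
v,u=np.nonzero(m);P=np.array([onplane("top",a,b,.004)[:2] for a,b in zip(u,v)])*1000
c=np.array([504.5,-329.]);
for y in(.78,.81,.84):
    R=np.array([[np.cos(y),np.sin(y)],[-np.sin(y),np.cos(y)]]);L=(P-c)@R.T
    far=L[:,0]>15; up=L[far&(L[:,1]<0)]
    print(y,"x",L[:,0].min(),L[:,0].max(),"coil y",L[L[:,0]<12][:,1].min(),L[L[:,0]<12][:,1].max(),"coil mean",L[L[:,0]<12].mean(0),"leg fit",np.polyfit(up[:,0],up[:,1],1))
print(observe()["time_s"])
E
```

```text
True [0.60094507 0.07906757 0.08601271] [-0.85292619  0.21168799  2.6108072 ]
scene 37 stud px 299.7027027027027 189.43243243243242 z 0.10340515913632697 xy [0.62147194 0.03506562] [0.62248679 0.03348001 0.1045    ]
washer z med 0.08975340547545141
top 53 stud px 214.56603773584905 171.54716981132074 z 0.10530313179908324 xy [0.61697346 0.03929562] [0.61711902 0.03938441 0.1045    ]
washer z med 0.09136812394571514
0.78 x -9.100714218511643 80.07428467395454 coil y -9.358720456664454 9.072556441328226 coil mean [1.86880789 0.01824387] leg fit [ 0.02205244 -5.73253555]
0.81 x -9.060309854213719 79.9315020024714 coil y -9.486955229092686 9.098416237190747 coil mean [ 1.86851422 -0.03782017] leg fit [-0.01353649 -5.35209148]
0.84 x -9.011751822599571 79.71678637440056 coil y -9.606652382165 9.11608807256447 coil mean [ 1.86653902 -0.09385017] leg fit [-0.04992386 -4.76560994]
10.35
```

View pics/c1.png

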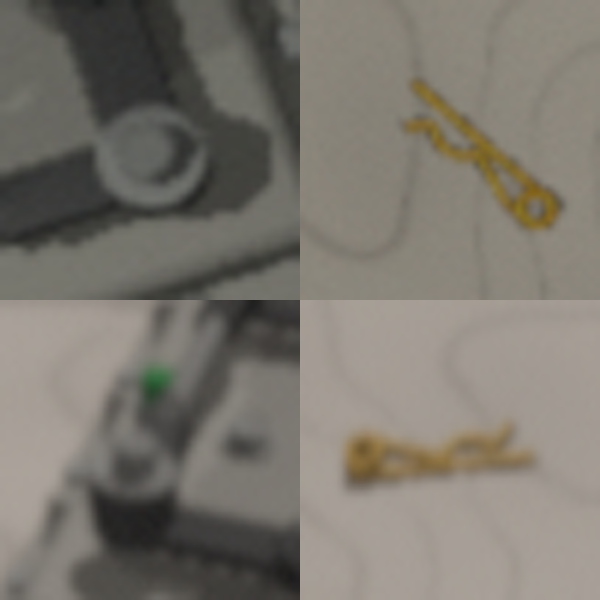

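The rod is home: the stop is at 0.0860 twice, the stud is proud and the washer is at about 0.0913, so the hole is at z≈0.095. Next I'll grip the clip.

```bash
python3 - <<'E'
from h import *
d=np.load("pics/top1.npz")["d"];X=cloud("top",d)
m=((X[...,2]>.007)&(X[...,2]<.03)|(X[...,2]>.03)&(X[...,2]<.12)).astype(np.uint8);m[:,:95]=0;m[:,265:]=0;m[:110]=0;m[245:]=0
k,l,s,_=cv2.connectedComponentsWithStats(m);i=1+s[1:,4].argmax()
print(cv2.minAreaRect((X[l==i][:,:2]*1000).astype(np.float32)))
yaw=.80;c=np.array([.5045,-.329]);R=[np.pi,0,yaw]
gripper_to(.045)
movep([*c,.10],R);move_l([*c,.03],.15)
f0=observe()["ft_force"]
print("bench?",move_l([*c,.001],.03,max_force=8),observe()["eef_pos"])
gripper_to(0.0,70);hold(.2)
o=observe();print(o["opening"],o["grasp_force"],o["eef_pos"],o["ft_force"]-f0)
move_l([*c,.20],.2)
o=observe();print(o["opening"],o["grasp_force"])
yaw=.337;x=np.array([np.cos(yaw),np.sin(yaw)]);y=np.array([-x[1],x[0]])
st=np.array([.617,.0395]);q=st-.110*x+.0075*y
movep([*q,.16],[np.pi,0,yaw]);move_l([*q,.0935],.1);hold(.3)
for n in("scene","top"):
    p,d=get_image(n); np.savez(f"pics/{n}2.npz",p=p,d=d)
    x0,y0={"top":(190,150),"scene":(255,165)}[n]
    cv2.imwrite(f"pics/c2{n}.png",cv2.resize(p[y0:y0+60,x0:x0+80,::-1],(400,300),interpolation=cv2.INTER_CUBIC))
cv2.imwrite("pics/c2.png",np.hstack([cv2.imread("pics/c2top.png"),cv2.imread("pics/c2scene.png")]))
print(observe()["eef_pos"],observe()["time_s"])
E
```

```text
((642.3193359375, 162.3158721923828), (256.27642822265625, 365.5999450683594), 18.795007705688477)
bench? False [ 0.50468709 -0.32915535  0.00124416]
0.0173688696390863 68.9164687693119 [ 0.50484552 -0.32928891  0.00156589] [-3.26318049  0.7795679   6.26586873]
0.017005823265839937 68.45650032162666
[0.51091114 0.0102455  0.09383467] 17.1917
```

View pics/c2.png

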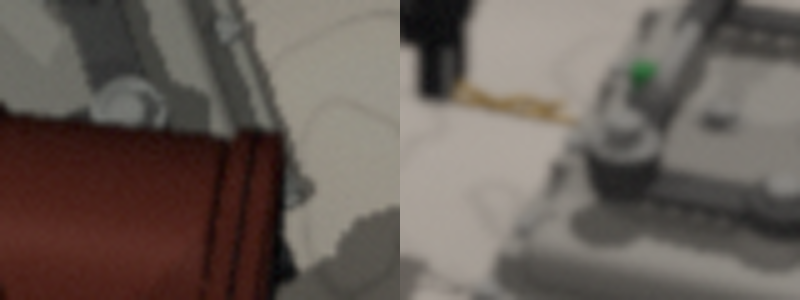

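The top view is blocked by the wrist. The scene view shows the clip held level, its tip at crop (575,122) and the stud top at (625,128).

```bash
python3 - <<'E'
from h import *
p=np.load("pics/scene2.npz")["p"];m=yellow(p)
h=cv2.cvtColor(p,cv2.COLOR_RGB2HSV);m=cv2.inRange(h,(14,90,50),(35,255,255))
m[:172]=0;m[200:]=0;m[:,:260]=0;m[:,297:]=0
v,u=np.nonzero(m);print(u.min(),u.max())
yaw=.335;x=np.array([np.cos(yaw),np.sin(yaw)]);y=np.array([-x[1],x[0]])
coil=observe()["eef_pos"][:2]
for c in range(u.min(),u.max()+1):
    vv=v[u==c]; 
    if len(vv):
        P=onplane("scene",c,vv.max(),.095)[:2]-coil
        print(c,vv.tolist(),"lower edge in clip frame mm",np.round([P@x*1000,P@y*1000],1))
# project model points for comparison
c=get_calibration("scene");K=np.array(c["intrinsics"]);T=np.linalg.inv(c["world_from_camera"])
pr=lambda P:(lambda q:(K@q/q[2])[:2])(T[:3,:3]@P+T[:3,3])
for a,b in((12,-7.5),(50,-7.5),(82.5,-7.5)):
    q=coil+x*a/1000+y*b/1000;print(a,b,pr(np.array([*q,.095])))
print("stud top",pr(np.array([.617,.0395,.1045])), "dv per mm lateral",pr(np.array([.617,.0395,.1045]))-pr(np.array([*(np.array([.617,.0395])+.001*y),.1045])))
# washer/stud top in the scene picture 1
d=np.load("pics/scene1.npz");A=cloud("scene",d["d"])[...,2]
print(np.round(A[178:200,288:314]*1000).astype(int))
print(d["p"][178:200,288:314].sum(2)//3)
E
```

```text
266 285
266 [181] lower edge in clip frame mm [ 6.5 13.3]
269 [184, 185] lower edge in clip frame mm [21.9 -5.3]
270 [184, 185] lower edge in clip frame mm [24.6 -4.4]
271 [184, 185] lower edge in clip frame mm [27.2 -3.4]
272 [185] lower edge in clip frame mm [29.8 -2.4]
273 [185] lower edge in clip frame mm [32.5 -1.4]
274 [185, 186] lower edge in clip frame mm [36.8 -5.8]
275 [185, 186] lower edge in clip frame mm [39.5 -4.8]
276 [185, 186] lower edge in clip frame mm [42.1 -3.8]
277 [185] lower edge in clip frame mm [43.   2.5]
281 [187] lower edge in clip frame mm [56.9 -4.3]
282 [186, 187] lower edge in clip frame mm [59.5 -3.3]
283 [186, 187] lower edge in clip frame mm [62.1 -2.3]
284 [186, 187] lower edge in clip frame mm [64.7 -1.4]
285 [187] lower edge in clip frame mm [67.4 -0.4]
12 -7.5 [265.41570509 184.75073156]
50 -7.5 [278.28941477 187.11805873]
82.5 -7.5 [289.50158361 189.17984764]
stud top [299.28584763 187.91302294] dv per mm lateral [-0.09619249  0.1739762 ]
[[ -3  -2  -1   0   0   1   1  -1  -1  18  22  22  21  65  63  63  63  67
   63  83  88  88  85  84  79  4
[... 3991 characters left out ...]
99 110 110
  106 105 116 127 129 126 124 121]
 [117 105 101  97  96 102 104  98  87  75  69  70  74  83  94 104 109 107
  103 108 121 127 125 123 121 120]
 [118 108 103  94  81  81  88  93  89  81  79  80  84  91  99 102 101  93
   93 105 123 126 122 120 119 119]
 [123 118 114  99  74  60  65  75  77  76  80  84  84  87  88  86  79  71
   76 100 119 123 121 120 119 119]
 [119 121 117 103  75  50  46  52  56  60  65  66  66  67  65  60  55  51
   64  91 110 115 115 117 117 117]
 [111 119 120 108  80  51  38  40  42  45  46  45  46  45  42  39  36  41
   54  77  92 101 102 105 108 110]
 [109 121 125 114  87  55  38  38  37  37  37  37  36  35  36  35  34  36
   48  63  73  77  84  85  90  96]]
```

```bash
cat > s.py <<'E'
from h import *
yaw=.335;x=np.array([np.cos(yaw),np.sin(yaw)]);y=np.array([-x[1],x[0]])
st=np.array([.617,.0395]);R=[np.pi,0,yaw]
def go(a,b,z,feed=.1,mf=None):
    q=st+x*a/1000+y*(7.5+b)/1000
    return move_l([*q,z],feed,max_force=mf)
def loc():
    e=observe()["eef_pos"];q=(e[:2]-st)*1000;return np.round([q@x,q@y-7.5,e[2]*1000],2)
def search(cands,z=.0935,back=-99):
    for b,dz in cands:
        go(back,b,z+dz/1000,.06)
        f0=observe()["ft_force"];hit=go(-80,b,z+dz/1000,.03,6)
        o=observe();f=o["ft_force"]-f0;print(b,dz,hit,loc(),np.round([f[:2]@x,f[:2]@y,f[2]],1),round(o["time_s"],1),flush=True)
        if not hit:return True
    return False
E
python3 - <<'E'
from s import *
print(search([(0,0),(-1,0),(-2,0),(1,0)]))
E
```

```text
0 0 False [-79.49  -0.42  93.76] [ 0.7 -3.  -0.2] 18.3
True
```

```bash
python3 - <<'E'
from s import *
def ff(): o=observe()["ft_force"];return np.round([o[:2]@x,o[:2]@y,o[2]],1)
print(ff())
for b in(-.5,-1.,-1.5,-2.,-2.5):
    go(-80,b,.0935,.03);hold(.1);print(b,loc(),ff())
go(-80,-1.,.0935,.03)
for z in(.0925,.0945):
    go(-80,-1.,z,.03);hold(.1);print(z,loc(),ff())
go(-80,-1,.0935,.03)
p,d=get_image("scene");np.savez("pics/scene3.npz",p=p,d=d)
cv2.imwrite("pics/c3.png",cv2.resize(p[165:225,255:335,::-1],(640,480),interpolation=cv2.INTER_CUBIC))
print(observe()["time_s"])
E
```

```text
[ 1.2 -3.3 -1. ]
-0.5 [-79.93  -0.57  93.6 ] [ 0.9 -4.3 -1.4]
-1.0 [-80.12  -0.89  93.41] [ 0.8 -2.7 -0.7]
-1.5 [-80.14  -1.28  93.39] [ 0.5 -0.4 -0.6]
-2.0 [-80.14  -1.8   93.4 ] [ 1.  -0.3 -0.2]
-2.5 [-80.02  -2.47  93.5 ] [-0.1  0.2 -1. ]
0.0925 [-79.85  -1.18  92.63] [ 0.  -1.  -0.3]
0.0945 [-80.02  -1.05  94.49] [-0.  -2.6 -1. ]
21.3083
```

View pics/c3.png

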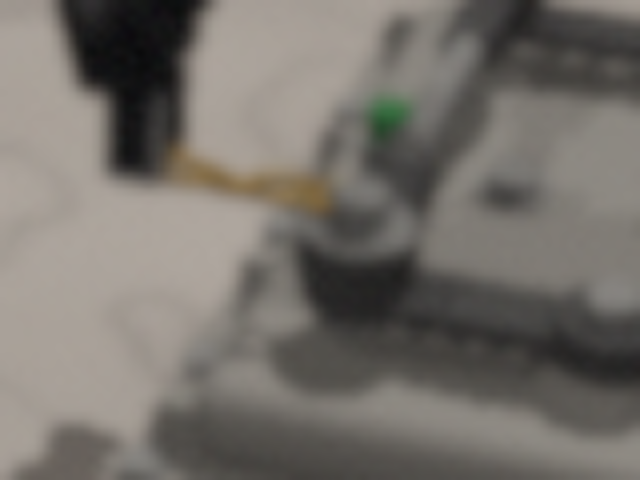

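The picture shows the leg entering the stud and the bow's flare just reaching it. The side force vanishes at b≈−2, so that's the hole's line, and I'll push on from there.

```bash
python3 - <<'E'
from s import *
def ff(): o=observe()["ft_force"];return np.round([o[:2]@x,o[:2]@y,o[2]],1)
for a in(-76,-73,-70,-67,-64,-61,-58,-55,-52,-50,-48,-46,-44):
    hit=go(a,-2.,.0935,.03,20);o=observe();print(a,hit,loc(),ff(),round(o["time_s"],1),round(o["opening"],4),flush=True)
    if hit: break
p,d=get_image("scene");np.savez("pics/scene4.npz",p=p,d=d)
cv2.imwrite("pics/c4.png",cv2.resize(p[165:225,255:335,::-1],(640,480),interpolation=cv2.INTER_CUBIC))
E
```

```text
-76 False [-75.83  -1.76  93.41] [ 1.4 -1.2 -0.4] 21.6 0.0175
-73 False [-72.85  -1.83  93.44] [-0.  -0.1 -1.4] 21.8 0.0174
-70 False [-69.87  -1.9   93.46] [ 0.5  0.5 -0.6] 22.1 0.0174
-67 False [-67.    -1.82  93.37] [-1.   1.2  0.1] 22.3 0.0171
-64 False [-63.87  -1.8   93.43] [-0.7  1.1  0.3] 22.6 0.0171
-61 False [-60.34  -1.9   93.68] [ 0.6  2.1 -1. ] 22.8 0.0176
-58 False [-57.14  -2.01  93.8 ] [ 0.8  1.6 -1.1] 23.1 0.0175
-55 False [-53.93  -2.09  93.93] [ 3.5  1.9 -0.9] 23.3 0.017
-52 False [-51.74  -2.19  93.61] [ 2.9  1.  -0.3] 23.6 0.0174
-50 False [-50.17  -2.23  93.42] [-0.2  0.8 -0.2] 23.8 0.0174
-48 False [-48.31  -1.9   93.31] [-1.4 -0.1 -0.3] 24.1 0.0169
-46 False [-47.46  -1.66  92.84] [-5.3  0.2  1.5] 24.3 0.0174
-44 False [-47.13  -1.46  92.21] [-10.3   1.4   2.8] 24.6 0.0176
```

View pics/c4.png

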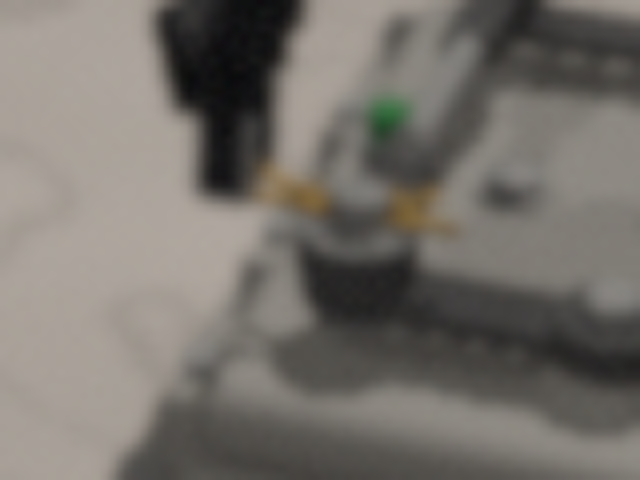

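The clip is through with the bow beyond the stud. There was a pull-in at −54 and a hard stop at −47.2, so I'll relax, release, retreat and check.

```bash
python3 - <<'E'
from s import *
go(-47.3,-1.8,.0935,.03);hold(.1);print(loc())
gripper_to(.045)
e=observe()["eef_pos"];move_l([e[0],e[1],.2],.1)
movep([.40,-.25,.25],[np.pi,0,.3]);hold(.3)
ims=[]
for n in("scene","top"):
    p,d=get_image(n);np.savez(f"pics/{n}5.npz",p=p,d=d)
    x0,y0={"top":(185,145),"scene":(265,165)}[n]
    ims.append(cv2.resize(p[y0:y0+50,x0:x0+50,::-1],(400,400),interpolation=cv2.INTER_CUBIC))
    X=cloud(n,d)
    if n=="top":
        m=cv2.inRange(cv2.cvtColor(p,cv2.COLOR_RGB2HSV),(14,80,40),(35,255,255));m[:145]=0;m[200:]=0;m[:,:185]=0;m[:,240:]=0
        v,u=np.nonzero(m)
        P=np.array([onplane(n,a,b,.095)[:2]-st for a,b in zip(u,v)])*1000
        print(len(u));print("along",(P@x).min(),(P@x).max(),"y",(P@y).min(),(P@y).max())
        print("z yellow",np.round(X[v,u,2]*1000).astype(int), "px",list(zip(u.tolist(),v.tolist(),(P@x).round().astype(int).tolist())))
        w=X[158:186,203:228];A=w[...,2];s=(A>.1);print("stud xy",w[s][:,:2].mean(0),"washer",np.median(A[(A>.086)&(A<.0985)]))
cv2.imwrite("pics/c5.png",np.hstack(ims))
print(observe()["time_s"])
E
```

```text
[-47.95  -1.68  93.2 ]
162
along -59.35019216304766 33.088926191917544 y -3.1439561523712474 18.354358563026274
z yellow [101  99  71  98 101  68  73 100 101 102 102  70 100  95  85  91  99  99
 101 101  95 101 101  95  94  98 101  97  93  43  99 100 103  96  95  98
  98 101  98  96  99  97  96  96  93 100  98  92  98  96  96  95 100  94
  91  97  94  99  98  97  96  90  97  98  98  99  94  97  96  90  95  98
  95 100  88  96  95  75  48  97  93  71  94  97  48  99  95  47  97  97
  96  94  92  96  94  99  95  95  46  96  94  96  95  94  95  94  91  97
  97  45  98  96  96  94  92  98 100 101  98 102  99 100  94  98 100 101
  48  43  42 101  98  41  97  96  43 101  93  36  98  97  98  98  13  99
  99  96  32  97  99  97  17  30 100 100 103  95  98  15  11  96  88  18] px [(210, 161, 33), (211, 161, 32), (212, 161, 31), (210, 162, 31), (211, 162, 30), (212, 162, 29), (210, 163, 28), (211, 163, 27), (212, 163, 26), (211, 164, 25), (212, 164, 24), (213, 164, 23), (211, 165, 22), (212, 165, 21), (213, 165, 20), (211, 166, 19), (212, 166, 19), (213, 166, 18), (206, 167, 22), (207, 167, 21
[... 1741 characters left out ...]
42), (216, 189, -43), (217, 189, -44), (218, 189, -45), (219, 189, -46), (220, 189, -47), (221, 189, -48), (222, 189, -49), (215, 190, -45), (216, 190, -46), (217, 190, -47), (220, 190, -49), (221, 190, -50), (222, 190, -51), (215, 191, -47), (216, 191, -48), (220, 191, -52), (221, 191, -53), (222, 191, -54), (215, 192, -50), (216, 192, -51), (217, 192, -52), (218, 192, -53), (219, 192, -53), (220, 192, -54), (221, 192, -55), (222, 192, -56), (215, 193, -52), (216, 193, -53), (217, 193, -54), (218, 193, -55), (219, 193, -56), (220, 193, -57), (221, 193, -58), (217, 194, -57), (218, 194, -58), (219, 194, -58), (220, 194, -59)]
stud xy [0.61426902 0.03841852] washer 0.09248632807578439
28.2583
```

View pics/c5.png

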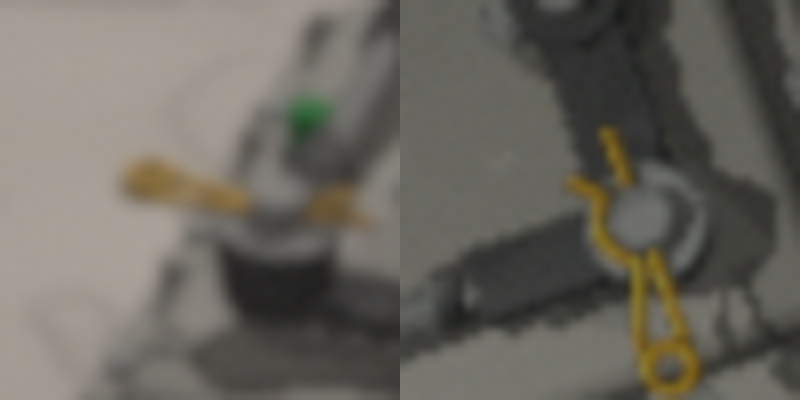

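The top view shows the leg straight through the stud, tip at (607,130), the bow curved round the stud on the rod side and the coil at (668,370). The clip spans −59 to +33 mm along the hole against an expected −60 to +32.5, so it is fully home and level.

```bash
python3 -c "
from plant import *
print(job_done())"
```

```text
the job is handed in; nothing more can be done
None
```

I pressed the relay rod's eye fully home, pushed the R-clip through the stud until its bow sat round it, let go, moved the arm clear and handed in the job at about 28 s; I planned moves clear of the can, bearing and spanner but did not re-measure them afterwards.

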